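# Square a heavy folio into the corner of a copy stand

## Robot

A 6-joint arm with a two-finger parallel gripper is mounted at the origin on a cart in front of the work surface, level with it; the furniture and walls round the work are solid. World frame = base frame: x ahead of the robot, y to its left, z up, the work surface at z = 0. Lengths are in m, angles in degrees, forces in N, time in s.
With the tool pointing down it reaches from about 0.4 to 0.825 m from the base axis. Payload 7 kg.
Tool frame: the origin (TCP) lies at the very end of the fingers, on their centre line; the grasp point (between the pads) lies 19 mm behind it; z points along the fingers, y is the direction in which the jaws open and shut (so a half turn about z gives the same grasp; the last joint's range is limited). The gripper opens to 88 mm and grips with 3 to 60 N. Pads are 19 mm wide; open, the fingers measure 130 mm over their backs; the gripper's body (78 mm by 193 mm) begins 47 mm behind the grasp point.
Start: joints at [92.71, 20.546, 0.682, 0, -70.136, -16.507], TCP at [0.161, 0.655, 0.227] pointing down, gripper open.
Joint ranges: [-176.03, 176.03], [-82.01, 121.73], [-58.28, 71.71], [-173.87, 95.51], [-174.79, -0.11], [-173.66, 173.66]. Speed limits (degrees/s): [136.94, 136.94, 172.46, 180, 180, 180].

## Interface

Orientations are given as [roll, pitch, yaw] about the fixed x, y, z axes, in that order (R = Rz(yaw) Ry(pitch) Rx(roll)).
In Python, from plant import telemetry, optics, ctrl gives the robot as it stands.
- The arm moves only by the tool servo_tool, never from a script. Its argument "rows" is a list of rows, each a list of 3 entries, a list of its own where there are three numbers: the shift along the tool's x, y, z in m, then the turn, a rotation vector about the tool's x, y, z in units of 6 degrees (1.0 is 6 degrees), then the closure, from 0 (fully open) to 1 (shut). A call has 1 to 20 rows; each row shifts and turns the commanded pose from where the row before left it, along the tool's axes as they then stand; what a row does not reach is not made up. A row lasts 1/12 s, in which the tool goes at most 41.7 mm and 7.16 degrees, less where a joint would pass 70% of its speed; a pose out of reach is approached as far as the arm can. A call is refused whole if a number of a shift passes 0.0417 or a number of a turn 1, either way. A call with a gripper value outside its range is refused whole. The fingers move at their own pace and stop on an object; the grip force is fixed at half the most. Time passes only in rows, so rows that do not move let the fingers close. It gives the time, the measured TCP pose, the force and the opening at its end, in the units of the state.
- telemetry.get_obs(): the state, without advancing time (a new reading comes with each control period).
- optics.snapshot(name): name is "scene" or "side" or "wrist"; returns the picture (480x640x3 uint8, red, green, blue); there is no depth.
- optics.camera_info(name): a dict with "mtx" (3x3 intrinsics, pixels), "D" ([k1, k2, p1, p2, k3] as OpenCV has them; the pictures are not rectified), "rvec" (rotation vector, rad) and "tvec" (3), from world to camera coordinates, as OpenCV has them. Camera axes: x right, y down, z forward; pixel columns grow to the right and rows downward; lengths in m; the calibration is good to about 2 mm. A picture is of the moment at which its call begins: read the wrist's pose just before it. camera_info takes no time and is no camera call; for the wrist camera it gives the pose at the moment of the call.
- ctrl.close_job(): hands the job in, once; it reports no verdict.
The state is a dict: "clock": time; "joint_pos": joint angles; "qvel": joint speeds; "tau": joint torques, N m; "tool_pos": TCP position; "orientation": TCP orientation; "force": force on the tool from outside, world axes, zero at the start; "moment": the same for the moment, N m; "opening": finger opening in m.
Only numpy, scipy, OpenCV 4.12 (cv2) and the standard library are available. Lean on these libraries where they do the work, as an engineer would, in place of code of your own. Each camera call takes 0.05 s, during which the arm holds its last target.

## Task

The heavy marbled book lies askew on the copy stand and must be squared up so that its cover can be photographed. With pushes of the fingers alone, best at its near corners in turn, walk it round until its spine lies flat against the long fence, and push it along the fence until its left end touches the end stop. Do not lift or tip it, and leave the letter opener, the spectacle case and the compass beside the stand where they are.

Things in the scene. Friction and masses are not known exactly. Their poses are not given: they have to be found in the camera images.
- copy_stand: Fixed copy stand: pale grey baseboard 405 (x) x 510 (y) x 12 mm on low feet, top 16 mm above the desk. Origin at desk level on the board's middle line, 210 mm from its near and 195 mm from its far edge; x points away from the robot to the fence, y left, z up. A column 446 mm high stands behind the fence at (+232, -110) mm; its camera arm is swung left, over x = +180 to +285, y = -110 to +130.
- fence (a point): Middle of the long fence's inner face at the board's top: stand frame x = +170, y = 0, z = 16 mm. The fence is an aluminium rail 25 mm high, 18 mm thick, from y = -212 to +218 mm; its inner face looks to the stand's -x.
- end_stop (a point): Inner face of the end stop at the board's top: stand frame x = +95, y = +200, z = 16 mm. An aluminium rail at the left, 25 mm high, 18 mm thick, from x = +20 to +170 mm; its inner face looks to the stand's -y and makes an inner corner with the fence at (+170, +200).
- folio: Heavy marbled-brown book (0.7 to 0.95 kg) lying loose and closed on the board, 174 x 280 x 34 mm. Origin: middle of its underside; own -x points to the spine (flat long face at x = -87 mm), own y runs along the spine, z up. The fore edge is at x = +87, the ends at y = -140 and +140; there the 4 mm covers stand 4 mm proud of the pages. At the start the spine looks to the fence, turned 15 to 35 degrees counter-clockwise.
- spine_stop_end (a point): the left end of the folio's spine (own x = -87, y = -140, mid height 17 mm), which must end in the inner corner of fence and end stop
- spine_free_end (a point): the right end of the folio's spine (own x = -87, y = +140, mid height 17 mm), which must end against the fence, 280 mm to the right of that corner
- letter_opener: loose letter opener, 225 x 20 x 14 mm, lying on the desk to the right of the stand; origin near its middle, on the underside; not to be moved
- spectacle_case: loose brown spectacle case, 155 x 58 x 34 mm, lying on the desk right of the stand, nearer the robot than the letter opener; origin in the middle of its underside; not to be moved
- field_compass: loose brass pocket compass, 73 x 60 x 16 mm, lying on the desk left of the stand; origin near its middle, on the underside; not to be moved

How it is judged (in metres and radians):
At the end, for the whole second after the job is handed in: The book lies flat and at rest on the baseboard, both ends of its spine within 4 mm of the long fence and its left end within 6 mm of the end stop (x of each of spine_stop_end, spine_free_end in the frame of copy_stand above 0.166 m and y of spine_stop_end in the frame of copy_stand above 0.194 m and angle between folio's own z axis and vertical below 0.03 rad and z of folio in the frame of copy_stand below 0.02 m and linear speed of folio below 0.01 m/s); the robot touches nothing.
It fails at once if the book is lifted off the baseboard or tipped (z of folio in the frame of copy_stand above 0.024 m or angle between folio's own z axis and vertical above 0.1 rad).
It fails at once if the book is pushed with the arm or the gripper's body instead of the fingers (contact force between the arm and folio above 3 N).
It fails at once if the letter opener is knocked aside or picked up (distance of letter_opener from where it was at the start of the episode above 0.02 m).
It fails at once if the spectacle case is knocked aside or picked up (distance of spectacle_case from where it was at the start of the episode above 0.02 m).
It fails at once if the field compass is knocked aside or picked up (distance of field_compass from where it was at the start of the episode above 0.02 m).
It also fails if it takes over 64 s, if anything falls off the work surface, if the arm or the gripper's body presses on something with over 40 N, if the wrist force passes 120 N, or if a joint passes its speed limit or range.

## Working session

There is one attempt and no reset: what is moved stays moved. The work goes in short steps, Python scripts to look and compute and a tool call to move; the robot and the scene stay as the last step left them, time stands still between calls to the robot, and variables do not carry over. Pictures are saved under pics/ and viewed, and the job is handed in when it is done.

Besides the shell and the picture viewer there is one more tool, called after "Emit:" as name([rows], argument=value, ...), one row to a line, values as JSON. servo_tool: Moves the arm, as the interface text tells. Its arguments: {"type":"object","properties":{"rows":{"type":"array"}},"required":["rows"]}

```bash
ls; mkdir -p pics; python3 - <<'E'
from plant import telemetry, optics, ctrl
import cv2
print(telemetry.get_obs())
for n in ("scene","side","wrist"):
    i=optics.camera_info(n); print(n,i)
    cv2.imwrite(f"pics/{n}0.png",optics.snapshot(n)[:,:,::-1])
E
```

```text
pics
{'clock': 0.0, 'joint_pos': array([ 9.27099137e+01,  2.05906060e+01,  6.34807046e-01, -2.19683530e-02,
       -7.01350309e+01, -1.65062449e+01]), 'qvel': array([ 0.05736369, -0.04478636, -0.01336893,  0.03953897, -0.01510601,
        0.07423643]), 'tau': array([ 6.94095743e-04, -5.82722998e+01,  2.93055189e+01,  6.99753240e+00,
        7.03173835e-03, -1.36252502e-04]), 'tool_pos': array([0.16087311, 0.65505341, 0.22563407]), 'orientation': array([ 1.79907045e+02, -6.00862813e-03, -1.38038076e+01]), 'force': array([0.10510681, 0.11444165, 0.50459058]), 'moment': array([-0.04033401,  0.01890944,  0.01156245]), 'opening': 0.08765011093688653}
scene {'mtx': array([[591.35858429,   0.        , 321.18030457],
       [  0.        , 591.35858429, 235.97441557],
       [  0.        ,   0.        ,   1.        ]]), 'D': array([0.04214497, 0.        , 0.        , 0.        , 0.        ]), 'rvec': array([ 2.07573463, -1.03455595,  0.46679364]), 'tvec': array([-0.31766113,  0.33878236,  0.9340434 ])}
side {'mtx': array([[492.42162199,   0.        , 329.21191798],
       [  0.        , 492.42162199, 237.62558751],
       [  0.        ,   0.        ,   1.        ]]), 'D': array([-0.09471269,  0.        ,  0.        ,  0.        ,  0.        ]), 'rvec': array([ 2.0884805 , -0.08366011,  0.0118264 ]), 'tvec': array([-0.57578544,  0.08835791,  1.22020679])}
wrist {'mtx': array([[356.81625618,   0.        , 317.08657718],
       [  0.        , 356.81625618, 240.65269174],
       [  0.        ,   0.        ,   1.        ]]), 'D': array([-0.06173863,  0.        ,  0.        ,  0.        ,  0.        ]), 'rvec': array([-1.82512611,  2.32603101,  0.31767012]), 'tvec': array([ 0.67452953, -0.03273308,  0.38978381])}
```

View pics/scene0.png

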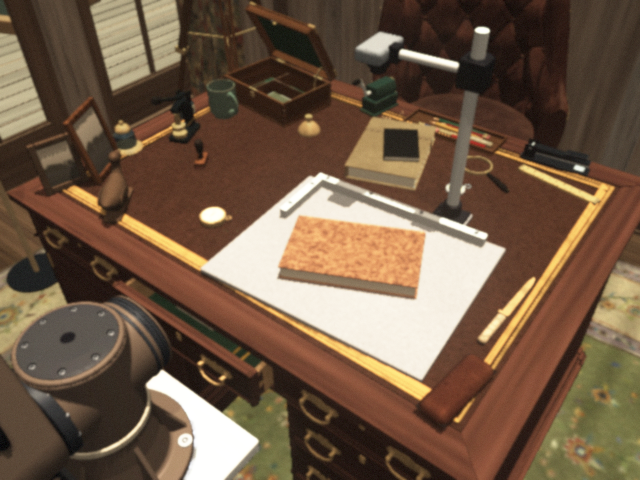

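View pics/side0.png

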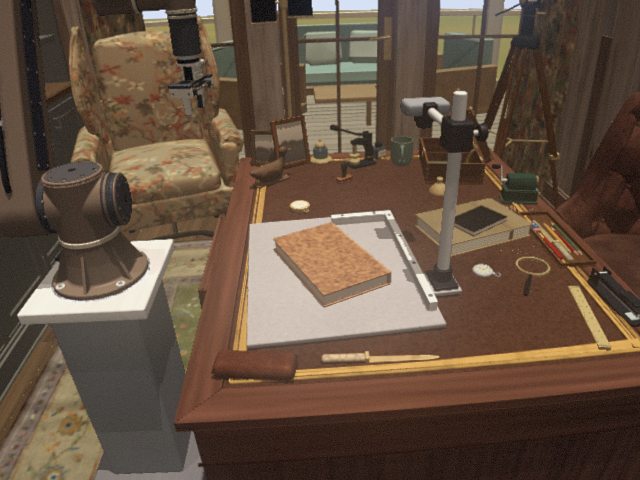

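View pics/wrist0.png

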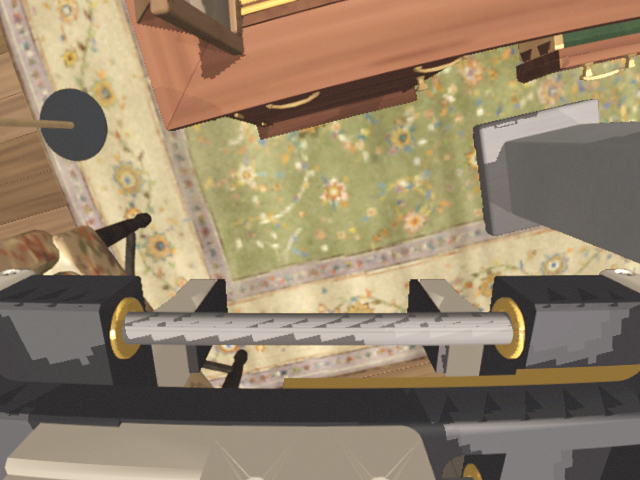

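The scene view shows the board's corners at about (205,268), (421,375) and (504,248), and the book's top corners at about (300,218), (425,235), (415,290) and (283,265). I'll zoom in for precise picks.

```bash
python3 - <<'E'
import cv2
a=cv2.imread("pics/scene0.png")[165:385,195:515]; cv2.imwrite("pics/scene0z.png",cv2.resize(a,None,fx=2.5,fy=2.5,interpolation=cv2.INTER_CUBIC))
a=cv2.imread("pics/side0.png")[200:350,235:455]; cv2.imwrite("pics/side0z.png",cv2.resize(a,None,fx=3.5,fy=3.5,interpolation=cv2.INTER_CUBIC))
E
```

```text
(no output)
```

View pics/scene0z.png

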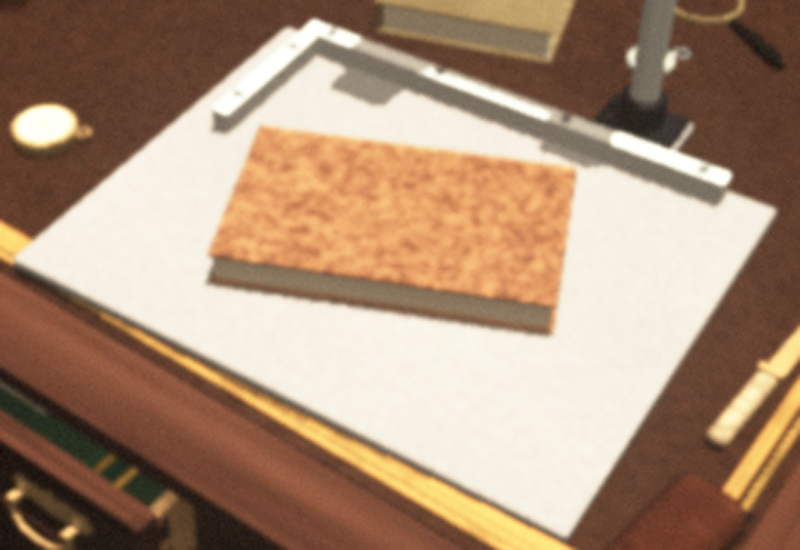

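View pics/side0z.png

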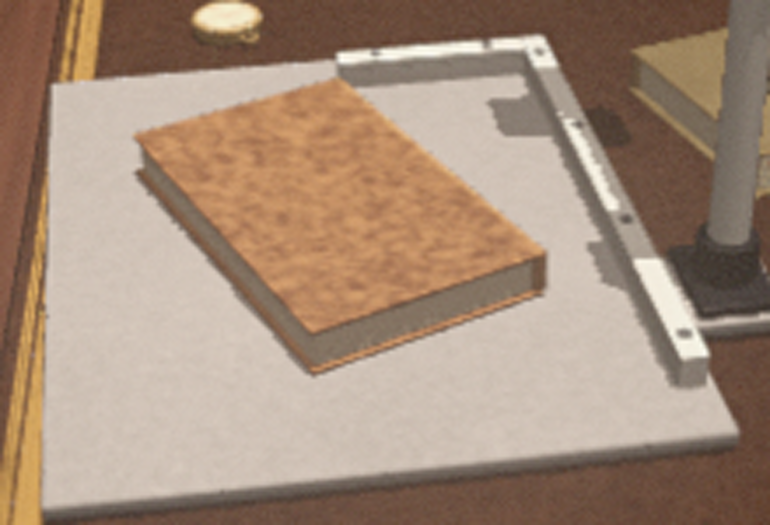

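```bash
cat > h.py <<'E'
import numpy as np, cv2
from scipy.optimize import least_squares
from plant import telemetry, optics, ctrl
def proj(n,P,info=None):
    i=info or optics.camera_info(n)
    return cv2.projectPoints(np.array(P,float).reshape(-1,1,3),i['rvec'],i['tvec'],i['mtx'],i['D'])[0][:,0]
def rt(p,L):
    c,s=np.cos(p[2]),np.sin(p[2]); L=np.array(L,float)
    return np.c_[p[0]+c*L[:,0]-s*L[:,1],p[1]+s*L[:,0]+c*L[:,1],L[:,2]]
def fit(data,p0):  # data {cam:[(local,pix)]}
    infos={n:optics.camera_info(n) for n in data}
    def f(p): return np.concatenate([(proj(n,rt(p,[d[0] for d in D]),infos[n])-np.array([d[1] for d in D])).ravel() for n,D in data.items()])
    r=least_squares(f,p0,loss='soft_l1',f_scale=1.0); return r.x,f(r.x).reshape(-1,2)
def sc(x,y): return ((x+.5)/2.5-.5+195,(y+.5)/2.5-.5+165)
def sd(x,y): return ((x+.5)/3.5-.5+235,(y+.5)/3.5-.5+200)
E
cat > f0.py <<'E'
from h import *
np.set_printoptions(precision=4,suppress=True)
S={'scene':[((-.21,.255,.016),sc(15,260)),((-.21,-.255,.016),sc(570,537)),((.195,-.255,.016),sc(777,210)),((.195,.255,.016),sc(292,28)),((.17,-.212,.041),sc(722,187)),((.188,-.212,.041),sc(731,172)),((.02,.218,.041),sc(214,113)),((.02,.2,.041),sc(231,119))],
'side':[((-.21,.255,.016),sd(50,85)),((-.21,-.255,.016),sd(45,510)),((.195,-.255,.016),sd(737,433)),((.17,-.212,.041),sd(676,363)),((.188,-.212,.041),sd(706,355)),((.02,.2,.041),sd(340,66)),((.02,.218,.041),sd(338,52))]}
p,r=fit(S,[.55,0,0]); print("stand",p,np.degrees(p[2])); print(r.round(1).tolist())
# book: -x to spine; spine toward fence (+x) => yaw ~ 180+25
B={'scene':[((-.087,-.14,.05),sc(260,127)),((-.087,.14,.05),sc(576,170)),((.087,.14,.05),sc(553,306)),((.087,-.14,.05),sc(211,257)),((.087,.14,.016),sc(551,333)),((.087,-.14,.016),sc(209,284))],
'side':[((.087,-.14,.05),sd(137,138)),((-.087,-.14,.05),sd(337,80)),((-.087,.14,.05),sd(546,254)),((.087,.14,.05),sd(313,333)),((.087,-.14,.016),sd(138,174)),((.087,.14,.016),sd(315,374)),((-.087,.14,.016),sd(546,293))]}
b,r=fit(B,[p[0],p[1],p[2]+np.pi+.4]); print("book",b,np.degrees(b[2]-p[2])-180); print(r.round(1).tolist())
c,s=np.cos(p[2]),np.sin(p[2]);R=np.array([[c,s],[-s,c]])
for n,l in dict(stopend=(-.087,-.14,0),free=(-.087,.14,0),foreL=(.087,-.14,0),foreR=(.087,.14,0)).items():
    w=rt(b,[l])[0,:2]; print(n,w,"stand",R@(w-p[:2]))
for n,l in dict(cornerL=(.17,.2,0),fenceR=(.17,-.212,0),nl=(-.21,.255,0),nr=(-.21,-.255,0),fr=(.195,-.255,0)).items(): print(n,rt(p,[l])[0,:2])
E
python3 f0.py
```

```text
stand [ 0.5854 -0.0504  0.0631] 3.6141156208172807
[[-0.9, -0.9], [-0.2, 0.7], [1.8, -0.5], [-1.2, -1.2], [2.0, -1.0], [1.6, 0.4], [-0.4, -2.5], [-0.8, -2.2], [-0.7, -0.2], [-2.7, -0.0], [0.5, 0.5], [0.8, -0.8], [0.6, 0.6], [-0.9, -0.5], [-1.1, 0.5]]
book [ 0.5715 -0.0501  3.5774] 21.353367917346418
[[-0.3, -2.2], [0.6, -3.1], [2.4, -0.7], [-1.7, -1.5], [1.5, 0.8], [0.0, -0.1], [-2.5, -0.9], [0.3, -1.2], [0.7, -1.1], [-1.0, 0.0], [-1.7, 0.2], [-1.0, 1.2], [0.2, 0.2]]
stopend [0.5913 0.1136] stand [0.0162 0.1633]
free [ 0.7095 -0.1402] stand [ 0.1181 -0.0975]
foreL [0.4336 0.0401] stand [-0.1459  0.0999]
foreR [ 0.5517 -0.2137] stand [-0.0439 -0.1608]
cornerL [0.7425 0.1599]
fenceR [ 0.7685 -0.2513]
nl [0.3598 0.1909]
nr [ 0.3919 -0.3181]
fr [ 0.7961 -0.2926]
```

```bash
cat >> h.py <<'E'
def ground(n,u,v,z=0.):
    i=optics.camera_info(n); q=cv2.undistortPoints(np.array([[[u,v]]],float),i['mtx'],i['D'])[0,0]
    R=cv2.Rodrigues(i['rvec'])[0]; C=-R.T@i['tvec']; d=R.T@np.array([q[0],q[1],1]); return C+d*(z-C[2])/d[2]
E
python3 - <<'E'
from h import *
for n,u,v,k in [("scene",115,217,"duck"),("scene",60,190,"frame"),("scene",15,195,"desk NL corner"),("scene",95,165,"frame2"),("scene",213,217,"compass"),("scene",425,420,"case"),("scene",485,340,"op"),("scene",532,282,"op2"),("side",270,182,"duck")]:
    print(k,ground(n,u,v).round(3))
w=ground("side",255,172); print(telemetry.get_obs()['clock'])
# height duck/frames: project vertical at frame
for z in (.1,.15,.2,.25): print(z,proj("side",[[.36,.55,z],[.42,.7,z]]).round(0).tolist())
E
```

```text
duck [ 0.373  0.49  -0.   ]
frame [0.361 0.686 0.   ]
desk NL corner [ 0.284  0.754 -0.   ]
frame2 [0.482 0.71  0.   ]
compass [ 0.51   0.307 -0.   ]
case [ 0.338 -0.356  0.   ]
op [ 0.55  -0.361  0.   ]
op2 [ 0.747 -0.371  0.   ]
duck [0.407 0.521 0.   ]
0.15
0.1 [[254.0, 152.0], [273.0, 137.0]]
0.15 [[253.0, 138.0], [272.0, 124.0]]
0.2 [[251.0, 124.0], [271.0, 111.0]]
0.25 [[250.0, 109.0], [270.0, 97.0]]
```

Emit:
servo_tool([
  [[0, 0, 0], [0, 0, -0.97], 0],
  [[0, 0, 0], [0, 0, -0.97], 0],
  [[0, 0, 0], [0, 0, -0.96], 0],
  [[0.026, 0.035, 0], [0, 0, 0], 0],
  [[0.026, 0.035, 0], [0, 0, 0], 0],
  [[0.026, 0.035, 0], [0, 0, 0], 0],
  [[0.026, 0.035, 0], [0, 0, 0], 0],
  [[0.026, 0.035, 0], [0, 0, 0], 0],
  [[0.026, 0.035, 0], [0, 0, 0], 0],
  [[0.026, 0.035, 0], [0, 0, 0], 0],
  [[0.026, 0.035, 0], [0, 0, 0], 0],
  [[0.026, 0.035, 0], [0, 0, 0], 0],
  [[0.026, 0.035, 0], [0, 0, 0], 0],
  [[-0.005, 0.035, 0], [0, 0, 0], 0],
  [[-0.005, 0.035, 0], [0, 0, 0], 0],
  [[-0.005, 0.035, 0], [0, 0, 0], 0],
  [[-0.005, 0.035, 0], [0, 0, 0], 0],
  [[-0.005, 0.035, 0], [0, 0, 0], 0],
  [[-0.005, 0.035, 0], [0, 0, 0], 0],
  [[-0.005, 0.035, 0], [0, 0, 0], 0],
])

```text
clock: 1.82
tool_pos: [0.4098, 0.0889, 0.2266]
orientation: [-180.0, -0.0, 3.6]
force: [1.2, -0.8, 0.7]
opening: 0.0879
```

```bash
cat >> h.py <<'E'
ST=np.array([.5854,-.0504,.0631])
def tcp():
    o=telemetry.get_obs(); c,s=np.cos(ST[2]),np.sin(ST[2]); R=np.array([[c,s],[-s,c]])
    print("t",round(float(o['clock']),2),"tcp",o['tool_pos'].round(4),"stand",(R@(o['tool_pos'][:2]-ST[:2])).round(4),"rpy",o['orientation'].round(2),"F",o['force'].round(1),"J",o['joint_pos'].round(0))
E
python3 -c "
from h import *
tcp()
cv2.imwrite('pics/w1.png',optics.snapshot('wrist')[:,:,::-1])"
```

```text
t 1.82 tcp [0.4098 0.0889 0.2266] stand [-0.1665  0.1501] rpy [-1.7999e+02 -1.0000e-02  3.6300e+00] F [ 1.2 -0.8  0.7] J [ 39.  -5. -29.  -0. -65.  54.]
```

View pics/w1.png

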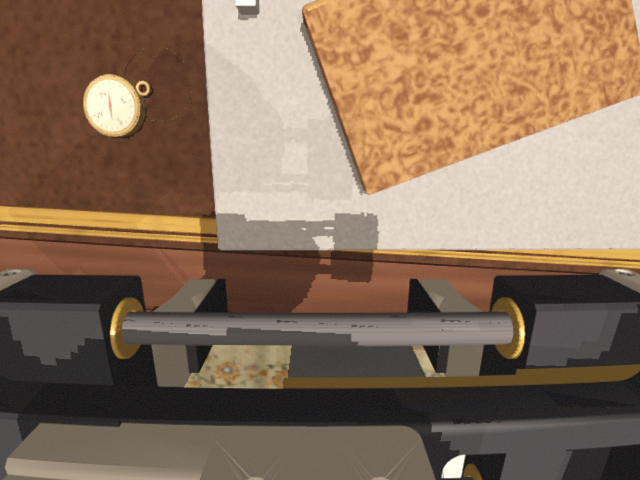

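```bash
python3 -c "
from h import *
tcp()
print(ground('wrist',217,248,.016),rt(ST,[(-.21,.255,0)]))
B=np.array([.5715,-.0501,3.5774])
print(ground('wrist',368,193,.05),ground('wrist',304,8,.05),ground('wrist',639,95,.05)); print(rt(B,[(.087,-.14,0),(-.087,-.14,0)]))
print(proj('wrist',rt(ST,[(-.21,.255,.016)])))
"
```

```text
t 1.87 tcp [0.4081 0.0847 0.2264] stand [-0.1684  0.146 ] rpy [1.7995e+02 8.0000e-02 3.5700e+00] F [-2.8 -6.2 -2.4] J [ 39.  -5. -30.  -0. -65.  54.]
[0.36276193 0.19053737 0.016     ] [[0.35973811 0.1908503  0.        ]]
[0.43682109 0.03853353 0.05      ] [0.58991266 0.10722788 0.05      ] [ 0.54696421 -0.2071773   0.05      ]
[[0.43353199 0.04008774 0.        ]
 [0.59126813 0.11354052 0.        ]]
[[216.75172686 250.64191643]]
```

Emit:
servo_tool([
  [[0, 0.03, 0], [0, 0, 0], 0],
  [[0, 0.03, 0], [0, 0, 0], 0],
  [[0, 0.03, 0], [0, 0, 0], 0],
  [[0, 0.03, 0.01], [0, 0, 0], 0],
  [[0, 0, 0.028], [0, 0, 0], 0],
  [[0, 0, 0.028], [0, 0, 0], 0],
  [[0, 0, 0.028], [0, 0, 0], 0],
  [[0, 0, 0.028], [0, 0, 0], 0],
  [[0, 0, 0.028], [0, 0, 0], 0],
  [[0, 0, 0.025], [0, 0, 0], 0],
  [[0, 0, 0.015], [0, 0, 0], 0],
  [[0, 0, 0.008], [0, 0, 0], 0],
  [[0, 0, 0], [0, 0, 0], 0],
])

```text
clock: 2.95
tool_pos: [0.4169, -0.0296, 0.0272]
orientation: [179.9, 0.2, 3.6]
force: [-0.3, -1.2, 0.2]
opening: 0.0876
```

```bash
python3 -c "
from h import *
tcp()
cv2.imwrite('pics/s2.png',optics.snapshot('side')[:,:,::-1])"
```

```text
t 2.95 tcp [ 0.4169 -0.0296  0.0272] stand [-0.1668  0.0314] rpy [179.94   0.19   3.59] F [-0.3 -1.2  0.2] J [ 23.  11. -45.  -0. -34.  70.]
```

View pics/s2.png

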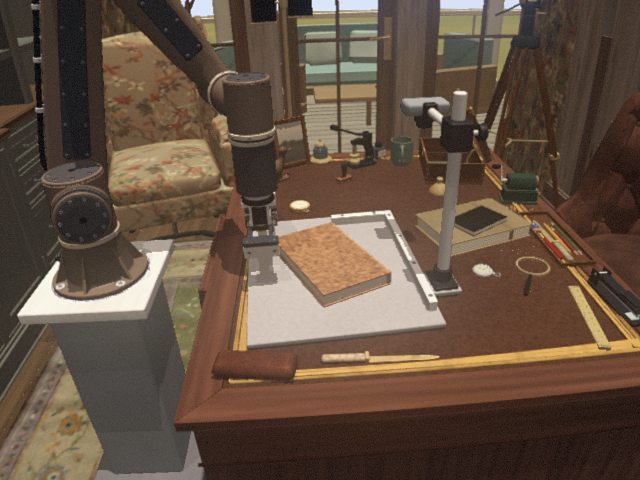

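The open fingers stand on the board just nearer than the book's near-left corner (side view, about (262,270)). I'll push along the stand's +x.

Emit:
servo_tool([
  [[0.005, 0, 0], [0, 0, 0], 0],
  [[0.005, 0, 0], [0, 0, 0], 0],
  [[0.005, 0, 0], [0, 0, 0], 0],
  [[0.005, 0, 0], [0, 0, 0], 0],
  [[0.005, 0, 0], [0, 0, 0], 0],
  [[0.005, 0, 0], [0, 0, 0], 0],
  [[0.005, 0, 0], [0, 0, 0], 0],
  [[0.005, 0, 0], [0, 0, 0], 0],
  [[0.005, 0, 0], [0, 0, 0], 0],
  [[0.005, 0, 0], [0, 0, 0], 0],
  [[0.005, 0, 0], [0, 0, 0], 0],
  [[0.005, 0, 0], [0, 0, 0], 0],
])

```text
clock: 4.0
tool_pos: [0.4783, -0.0254, 0.0285]
orientation: [180.0, 0.0, 3.6]
force: [-4.3, 1.5, -1.5]
opening: 0.0874
```

```bash
python3 -c "
from h import *
tcp()
a=optics.snapshot('side')[:,:,::-1][200:350,235:455]
cv2.imwrite('pics/s3.png',cv2.resize(a,None,fx=3.5,fy=3.5,interpolation=cv2.INTER_CUBIC))"
```

```text
t 4.0 tcp [ 0.4783 -0.0254  0.0285] stand [-0.1053  0.0317] rpy [1.8e+02 1.0e-02 3.6e+00] F [-4.3  1.5 -1.5] J [ 21.  16. -38.  -0. -37.  73.]
```

View pics/s3.png

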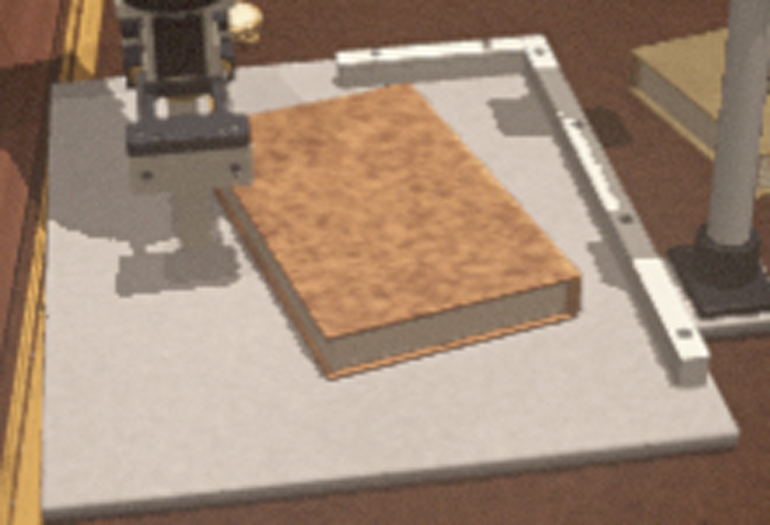

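The push works: the book is turning clockwise. Its left spine corner in the crop is near (410,85), clear of the stop.

Emit:
servo_tool([
  [[0.005, 0, 0], [0, 0, 0], 0],
  [[0.005, 0, 0], [0, 0, 0], 0],
  [[0.005, 0, 0], [0, 0, 0], 0],
  [[0.005, 0, 0], [0, 0, 0], 0],
  [[0.005, 0, 0], [0, 0, 0], 0],
  [[0.005, 0, 0], [0, 0, 0], 0],
  [[0.005, 0, 0], [0, 0, 0], 0],
  [[0.005, 0, 0], [0, 0, 0], 0],
  [[0.005, 0, 0], [0, 0, 0], 0],
  [[0.005, 0, 0], [0, 0, 0], 0],
  [[0, 0, 0], [0, 0, 0], 0],
])

```text
clock: 4.97
tool_pos: [0.5294, -0.0221, 0.0287]
orientation: [180.0, -0.1, 3.6]
force: [-0.4, 0.5, 0.7]
opening: 0.0875
```

```bash
python3 -c "
from h import *
tcp()
a=optics.snapshot('side')[:,:,::-1][200:350,235:455]
cv2.imwrite('pics/s4.png',cv2.resize(a,None,fx=3.5,fy=3.5,interpolation=cv2.INTER_CUBIC))"
```

```text
t 4.97 tcp [ 0.5294 -0.0221  0.0287] stand [-0.0541  0.0318] rpy [ 1.80e+02 -8.00e-02  3.61e+00] F [-0.4  0.5  0.7] J [ 19.  19. -31.   0. -39.  75.]
```

View pics/s4.png

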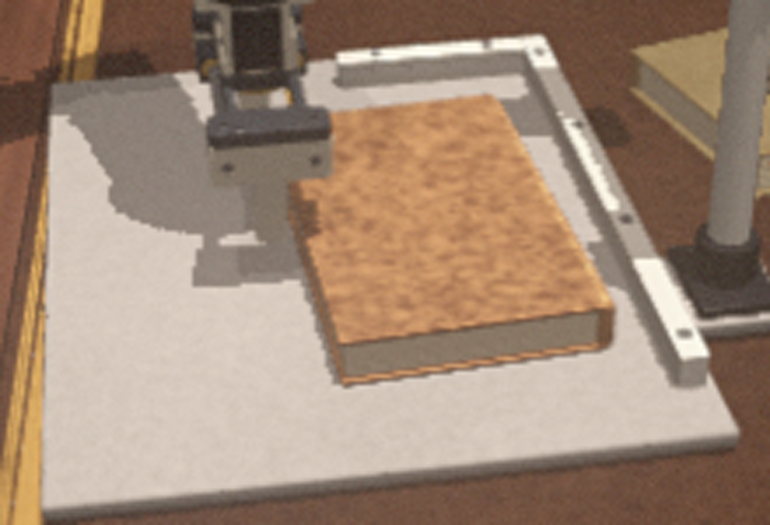

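```bash
cat >> h.py <<'E'
def book(data,p0=(.63,-.05,3.25)):
    b,r=fit(data,p0); c,s=np.cos(ST[2]),np.sin(ST[2]);R=np.array([[c,s],[-s,c]])
    print("book stand",(R@(b[:2]-ST[:2])).round(4),"deg",np.degrees(b[2]-ST[2])-180)
    for n,l in dict(stopend=(-.087,-.14,0),free=(-.087,.14,0),foreL=(.087,-.14,0),foreR=(.087,.14,0)).items():
        print(n,(R@(rt(b,[l])[0,:2]-ST[:2])).round(4))
    print(r.round(1).tolist())
SL,FR,NR,NL=(-.087,-.14,.05),(-.087,.14,.05),(.087,.14,.05),(.087,-.14,.05)
FRb,NRb=(-.087,.14,.016),(.087,.14,.016)
E
python3 -c "
from h import *
book({'side':[(SL,sd(490,95)),(FR,sd(613,310)),(NR,sd(341,343)),(NRb,sd(346,384)),(FRb,sd(611,348))]})"
```

```text
book stand [ 0.0488 -0.0282] deg 4.096486239846882
stopend [0.1255 0.1177]
free [ 0.1455 -0.1616]
foreL [-0.048   0.1052]
foreR [-0.028 -0.174]
[[0.2, -0.9], [1.1, -1.9], [-0.7, 0.2], [-1.7, 1.4], [0.7, -0.0]]
```

Emit:
servo_tool([
  [[-0.01, 0, 0], [0, 0, 0], 0],
  [[0, 0.02, 0], [0, 0, 0], 0],
  [[0, 0.015, 0], [0, 0, 0], 0],
  [[0.004, 0, 0], [0, 0, 0], 0],
  [[0.004, 0, 0], [0, 0, 0], 0],
  [[0.004, 0, 0], [0, 0, 0], 0],
  [[0.004, 0, 0], [0, 0, 0], 0],
  [[0.004, 0, 0], [0, 0, 0], 0],
  [[0.004, 0, 0], [0, 0, 0], 0],
  [[0.004, 0, 0], [0, 0, 0], 0],
  [[0.004, 0, 0], [0, 0, 0], 0],
  [[0.004, 0, 0], [0, 0, 0], 0],
  [[0.003, 0, 0], [0, 0, 0], 0],
  [[0.003, 0, 0], [0, 0, 0], 0],
  [[0.002, 0, 0], [0, 0, 0], 0],
  [[0, 0, 0], [0, 0, 0], 0],
])

```text
clock: 6.35
tool_pos: [0.5613, -0.0551, 0.0279]
orientation: [180.0, 0.3, 3.6]
force: [-7.7, 0.4, 4.7]
opening: 0.0876
```

```bash
python3 -c "
from h import *
tcp()
a=optics.snapshot('side')[:,:,::-1][200:350,235:455]
cv2.imwrite('pics/s5.png',cv2.resize(a,None,fx=3.5,fy=3.5,interpolation=cv2.INTER_CUBIC))"
```

```text
t 6.35 tcp [ 0.5613 -0.0551  0.0279] stand [-0.0243 -0.0032] rpy [179.97   0.31   3.57] F [-7.7  0.4  4.7] J [ 14.  22. -27.  -0. -41.  79.]
```

View pics/s5.png

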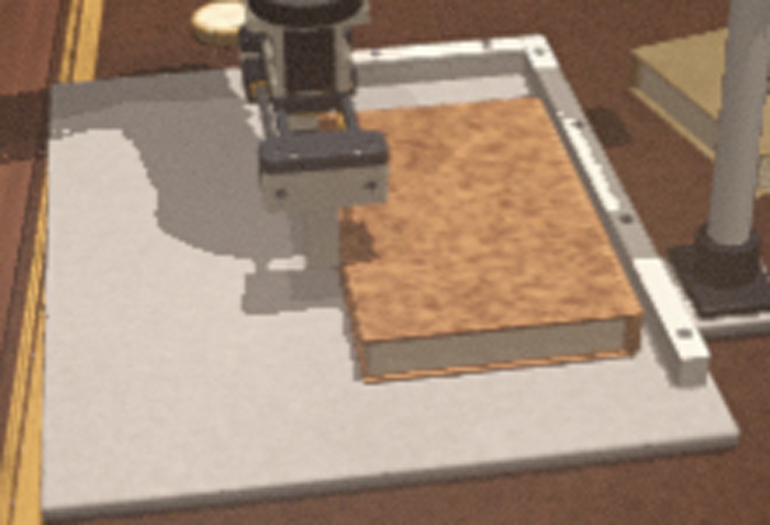

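Emit:
servo_tool([
  [[0.003, 0, 0], [0, 0, 0], 0],
  [[0.003, 0, 0], [0, 0, 0], 0],
  [[0.002, 0, 0], [0, 0, 0], 0],
  [[0.001, 0, 0], [0, 0, 0], 0],
  [[0, 0, 0], [0, 0, 0], 0],
])

```text
clock: 6.82
tool_pos: [0.5702, -0.0546, 0.0279]
orientation: [180.0, 0.3, 3.6]
force: [-8.0, -0.7, 4.8]
opening: 0.088
```

```bash
python3 -c "
from h import *
tcp()
a=optics.snapshot('side')[:,:,::-1][200:350,235:455]
cv2.imwrite('pics/s6.png',cv2.resize(a,None,fx=3.5,fy=3.5,interpolation=cv2.INTER_CUBIC))
a=optics.snapshot('scene')[:,:,::-1][165:385,195:515]
cv2.imwrite('pics/c6.png',cv2.resize(a,None,fx=2.5,fy=2.5,interpolation=cv2.INTER_CUBIC))"
```

```text
t 6.82 tcp [ 0.5702 -0.0546  0.0279] stand [-0.0154 -0.0033] rpy [179.97   0.31   3.56] F [-8.  -0.7  4.8] J [ 14.  23. -26.  -0. -42.  80.]
```

View pics/s6.png

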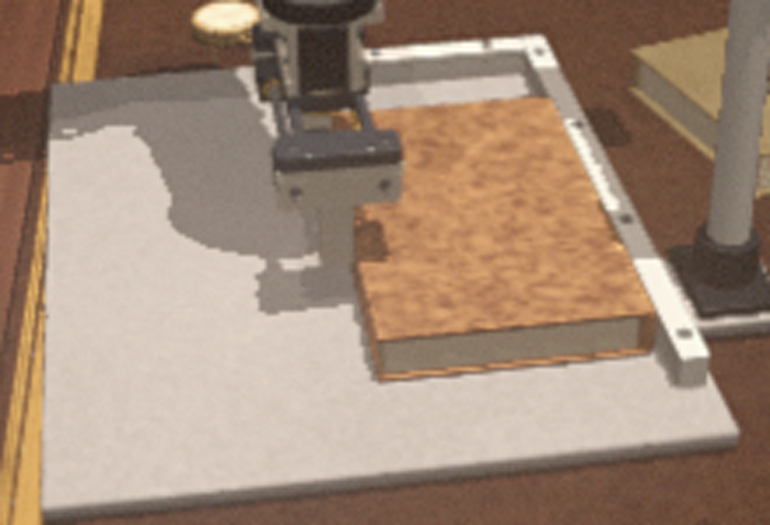

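View pics/c6.png

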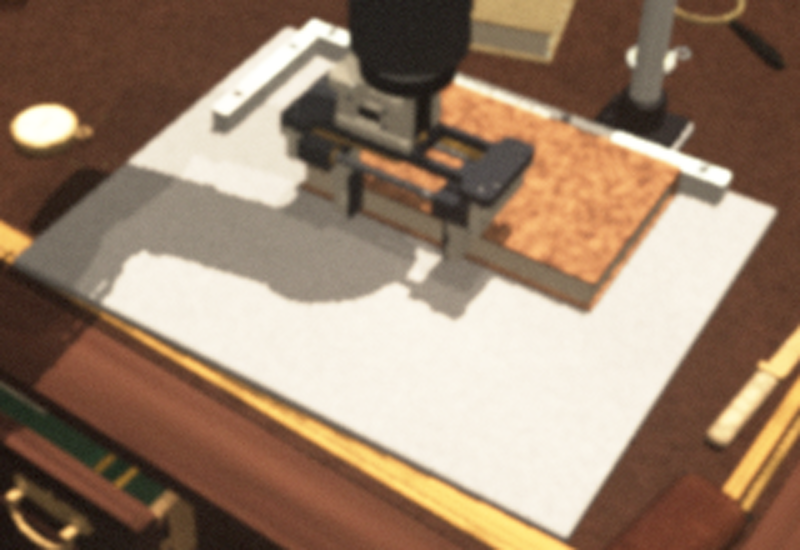

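```bash
python3 -c "
from h import *
book({'side':[(SL,sd(551,98)),(FR,sd(655,315)),(NR,sd(375,341)),(NRb,sd(380,381)),(FRb,sd(653,351))],'scene':[(FR,sc(682,172)),(NR,sc(588,286)),(NRb,sc(588,309))]})"
```

```text
book stand [ 0.0814 -0.0319] deg -0.5203380547727363
stopend [0.1697 0.1073]
free [ 0.1671 -0.1727]
foreL [-0.0043  0.1089]
foreR [-0.0069 -0.1711]
[[0.1, -1.3], [0.3, -1.4], [-0.6, -1.1], [-1.8, 0.4], [-0.2, 1.1], [0.5, -4.0], [1.7, -2.0], [-0.2, 1.1]]
```

Emit:
servo_tool([
  [[-0.01, 0, 0], [0, 0, 0], 0],
  [[-0.01, 0, 0], [0, 0, 0], 0],
  [[0, 0, -0.027], [0, 0, 0], 0],
  [[0, 0, -0.027], [0, 0, 0], 0],
  [[0, 0, -0.027], [0, 0, 0], 0],
  [[0.016, 0.034, 0], [0, 0, 0], 0],
  [[0.016, 0.034, 0], [0, 0, 0], 0],
  [[0.016, 0.034, 0], [0, 0, 0], 0],
  [[0.016, 0.034, 0], [0, 0, 0], 0],
  [[0.016, 0.034, 0], [0, 0, 0], 0],
  [[0.016, 0.034, 0], [0, 0, 0], 0],
  [[0, 0, 0], [0, 0, 0.95], 0],
  [[0, 0, 0], [0, 0, 1], 0],
  [[0, 0, 0], [0, 0, 1], 0],
  [[0, 0, 0], [0, 0, 1], 0],
  [[0, 0, 0], [0, 0, 1], 0],
  [[0, 0, 0], [0, 0, 1], 0],
  [[0, 0, 0], [0, 0, 1], 0],
  [[0, 0, 0], [0, 0, 1], 0],
  [[0, 0, 0], [0, 0, 1], 0],
])

```text
clock: 8.58
tool_pos: [0.6614, -0.2527, 0.1096]
orientation: [-180.0, -0.0, -50.4]
force: [-0.1, -0.3, -0.1]
opening: 0.0873
```

Emit:
servo_tool([
  [[0, 0, 0], [0, 0, 1], 0],
  [[0, 0, 0], [0, 0, 1], 0],
  [[0, 0, 0], [0, 0, 1], 0],
  [[0, 0, 0], [0, 0, 1], 0],
  [[0, 0, 0], [0, 0, 1], 0],
  [[0, 0, 0], [0, 0, 1], 0],
  [[0, 0, 0], [0, 0, 0], 0],
  [[0, 0, 0], [0, 0, 0], 0],
])

```text
clock: 9.25
tool_pos: [0.6614, -0.2528, 0.1096]
orientation: [-180.0, 0.0, -85.9]
force: [-0.1, 0.1, -0.9]
opening: 0.0878
```

```bash
python3 -c "
from h import *
tcp()
cv2.imwrite('pics/s7.png',optics.snapshot('side')[:,:,::-1])
cv2.imwrite('pics/c7.png',optics.snapshot('scene')[:,:,::-1])"
```

```text
t 9.25 tcp [ 0.6614 -0.2528  0.1096] stand [ 0.0631 -0.2068] rpy [-179.98    0.    -85.89] F [-0.1  0.1 -0.9] J [ -5.  28.  -3.  -0. -59.   9.]
```

View pics/s7.png

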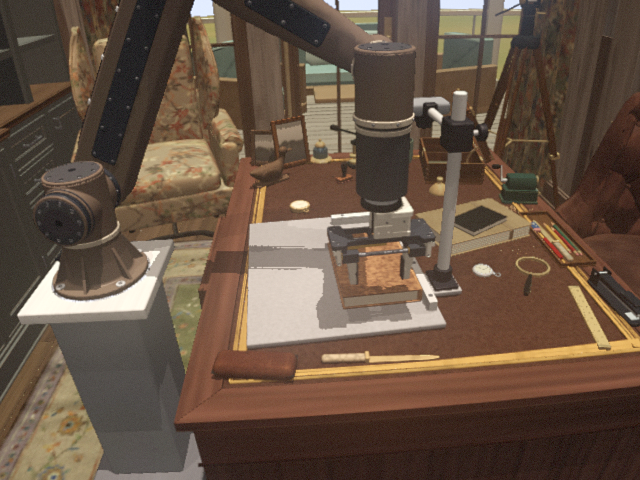

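View pics/c7.png

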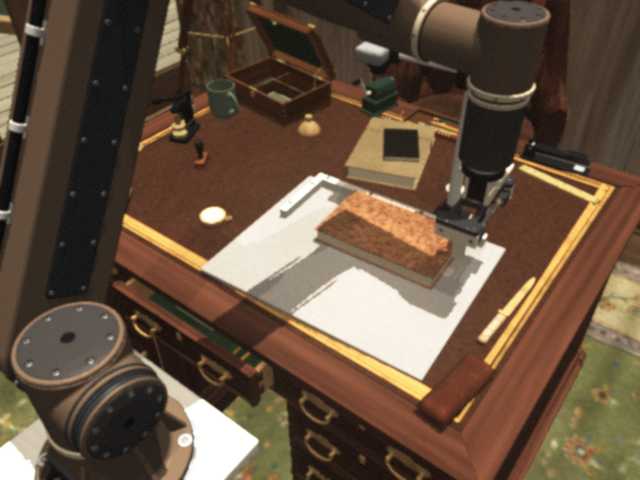

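Emit:
servo_tool([
  [[0, 0.004, 0.02], [0, 0, 0], 0],
  [[0, 0, 0.022], [0, 0, 0], 0],
  [[0, 0, 0.02], [0, 0, 0], 0],
  [[0, 0, 0.014], [0, 0, 0], 0],
  [[0, 0, 0.006], [0, 0, 0], 0],
  [[0, 0, 0], [0, 0, 0], 0],
  [[-0.005, 0, 0], [0, 0, 0], 0],
  [[-0.005, 0, 0], [0, 0, 0], 0],
  [[-0.005, 0, 0], [0, 0, 0], 0],
  [[-0.005, 0, 0], [0, 0, 0], 0],
  [[-0.005, 0, 0], [0, 0, 0], 0],
  [[-0.005, 0, 0], [0, 0, 0], 0],
  [[-0.005, 0, 0], [0, 0, 0], 0],
  [[-0.005, 0, 0], [0, 0, 0], 0],
  [[0, 0, 0], [0, 0, 0], 0],
])

```text
clock: 10.6
tool_pos: [0.6554, -0.2133, 0.0285]
orientation: [-179.9, -0.0, -86.1]
force: [0.3, -1.9, 1.3]
opening: 0.0876
```

```bash
python3 -c "
from h import *
tcp()
a=optics.snapshot('side')[:,:,::-1][200:350,235:455]
cv2.imwrite('pics/s8.png',cv2.resize(a,None,fx=3.5,fy=3.5,interpolation=cv2.INTER_CUBIC))
a=optics.snapshot('scene')[:,:,::-1][165:385,195:515]
cv2.imwrite('pics/c8.png',cv2.resize(a,None,fx=2.5,fy=2.5,interpolation=cv2.INTER_CUBIC))"
```

```text
t 10.6 tcp [ 0.6554 -0.2133  0.0285] stand [ 0.0596 -0.167 ] rpy [-1.7992e+02 -4.0000e-02 -8.6050e+01] F [ 0.3 -1.9  1.3] J [ -2.  31. -10.   0. -49.   6.]
```

View pics/s8.png

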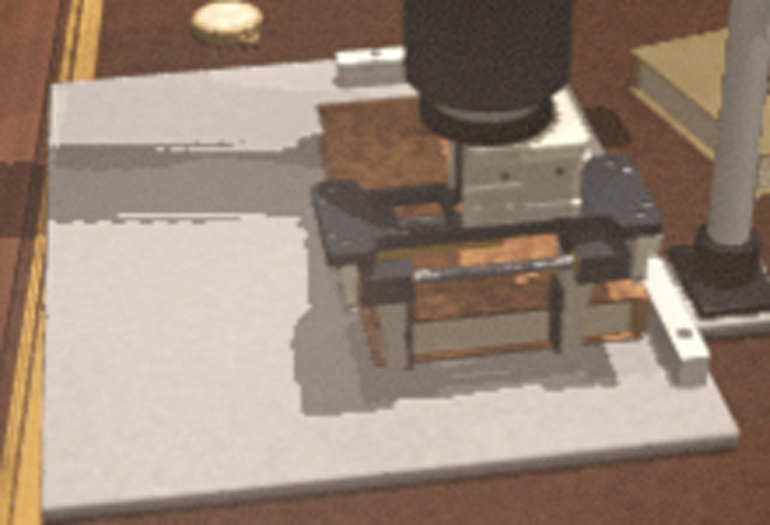

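View pics/c8.png

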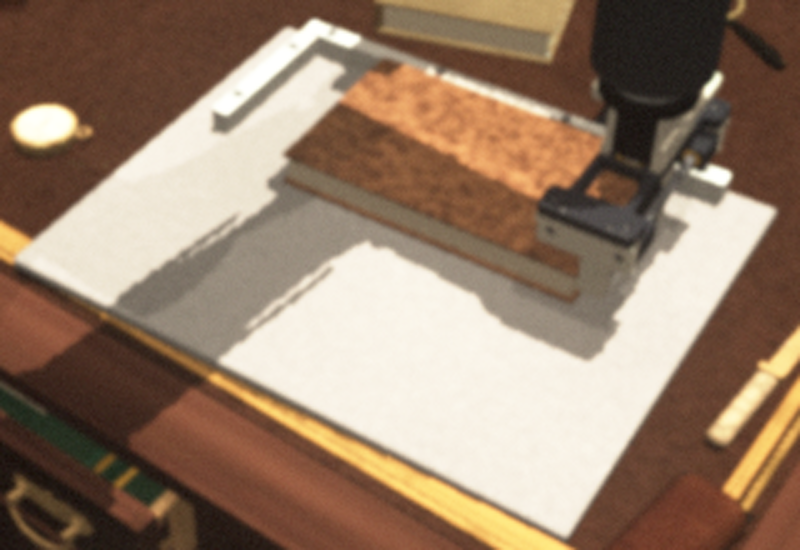

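Both fingers bear on the right end face and the book is sliding along the fence, with its left end about 75 mm from the stop. I'll push 65 mm more.

Emit:
servo_tool([
  [[-0.005, 0, 0], [0, 0, 0], 0],
  [[-0.005, 0, 0], [0, 0, 0], 0],
  [[-0.005, 0, 0], [0, 0, 0], 0],
  [[-0.005, 0, 0], [0, 0, 0], 0],
  [[-0.005, 0, 0], [0, 0, 0], 0],
  [[-0.005, 0, 0], [0, 0, 0], 0],
  [[-0.005, 0, 0], [0, 0, 0], 0],
  [[-0.005, 0, 0], [0, 0, 0], 0],
  [[-0.005, 0, 0], [0, 0, 0], 0],
  [[-0.005, 0, 0], [0, 0, 0], 0],
  [[-0.005, 0, 0], [0, 0, 0], 0],
  [[-0.005, 0, 0], [0, 0, 0], 0],
  [[-0.005, 0, 0], [0, 0, 0], 0],
  [[0, 0, 0], [0, 0, 0], 0],
])

```text
clock: 11.87
tool_pos: [0.6506, -0.1487, 0.0279]
orientation: [-180.0, -0.0, -86.1]
force: [1.1, -2.0, 1.3]
opening: 0.0874
```

```bash
python3 -c "
from h import *
tcp()
a=optics.snapshot('side')[:,:,::-1][200:350,235:455]
cv2.imwrite('pics/s9.png',cv2.resize(a,None,fx=3.5,fy=3.5,interpolation=cv2.INTER_CUBIC))
a=optics.snapshot('scene')[:,:,::-1][165:385,195:515]
cv2.imwrite('pics/c9.png',cv2.resize(a,None,fx=2.5,fy=2.5,interpolation=cv2.INTER_CUBIC))"
```

```text
t 11.87 tcp [ 0.6506 -0.1487  0.0279] stand [ 0.0588 -0.1022] rpy [-1.7998e+02 -2.0000e-02 -8.6090e+01] F [ 1.1 -2.   1.3] J [  4.  30. -13.   0. -47.   0.]
```

View pics/c9.png

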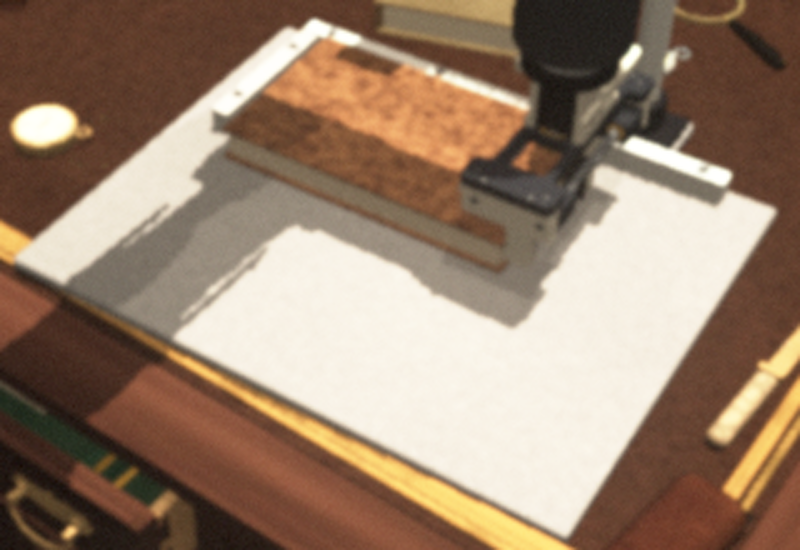

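View pics/s9.png

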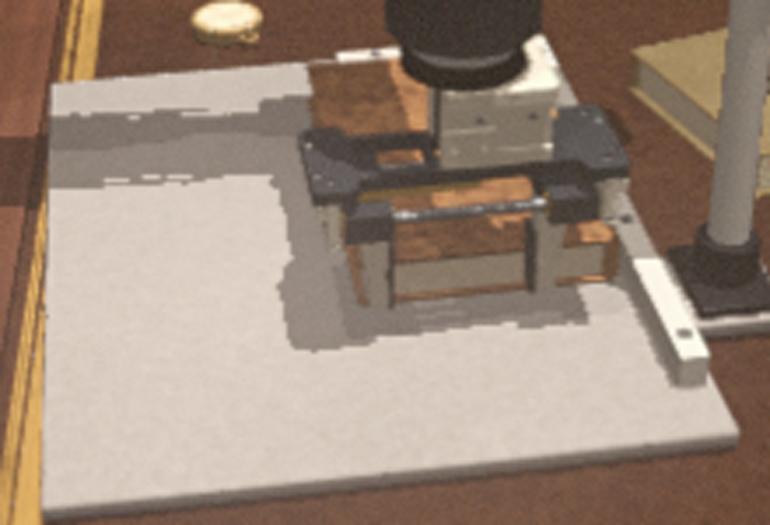

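Emit:
servo_tool([
  [[-0.003, 0, 0], [0, 0, 0], 0],
  [[-0.003, 0, 0], [0, 0, 0], 0],
  [[-0.002, 0, 0], [0, 0, 0], 0],
  [[-0.001, 0, 0], [0, 0, 0], 0],
  [[-0.001, 0, 0], [0, 0, 0], 0],
  [[0, 0, 0], [0, 0, 0], 0],
])

```text
clock: 12.47
tool_pos: [0.6497, -0.1394, 0.0276]
orientation: [180.0, -0.0, -86.1]
force: [0.1, -4.0, 0.8]
opening: 0.0876
```

Emit:
servo_tool([
  [[-0.001, 0, 0], [0, 0, 0], 0],
  [[-0.001, 0, 0], [0, 0, 0], 0],
  [[0, 0, 0], [0, 0, 0], 0],
])

```text
clock: 12.72
tool_pos: [0.6496, -0.1375, 0.0276]
orientation: [180.0, -0.0, -86.1]
force: [0.3, -5.0, 1.6]
opening: 0.0875
```

Emit:
servo_tool([
  [[-0.001, 0, 0], [0, 0, 0], 0],
  [[-0.001, 0, 0], [0, 0, 0], 0],
  [[0, 0, 0], [0, 0, 0], 0],
])

```text
clock: 12.97
tool_pos: [0.6494, -0.1355, 0.0276]
orientation: [180.0, -0.0, -86.1]
force: [1.2, -5.3, 1.7]
opening: 0.0876
```

Emit:
servo_tool([
  [[-0.001, 0, 0], [0, 0, 0], 0],
  [[-0.001, 0, 0], [0, 0, 0], 0],
  [[0, 0, 0], [0, 0, 0], 0],
])

```text
clock: 13.22
tool_pos: [0.649, -0.1343, 0.0276]
orientation: [180.0, -0.1, -86.1]
force: [-0.2, -9.5, 2.1]
opening: 0.0871
```

Emit:
servo_tool([
  [[-0.001, 0, 0], [0, 0, 0], 0],
  [[-0.001, 0, 0], [0, 0, 0], 0],
  [[0, 0, 0], [0, 0, 0], 0],
])

```text
clock: 13.47
tool_pos: [0.6483, -0.134, 0.0277]
orientation: [179.9, -0.1, -86.2]
force: [-0.7, -16.5, 1.4]
opening: 0.0881
```

```bash
python3 -c "
from h import *
tcp()
a=optics.snapshot('side')[:,:,::-1][200:350,235:455]
cv2.imwrite('pics/s10.png',cv2.resize(a,None,fx=3.5,fy=3.5,interpolation=cv2.INTER_CUBIC))
a=optics.snapshot('scene')[:,:,::-1][165:385,195:515]
cv2.imwrite('pics/c10.png',cv2.resize(a,None,fx=2.5,fy=2.5,interpolation=cv2.INTER_CUBIC))"
```

```text
t 13.47 tcp [ 0.6483 -0.134   0.0277] stand [ 0.0575 -0.0874] rpy [ 1.7989e+02 -1.4000e-01 -8.6200e+01] F [ -0.7 -16.5   1.4] J [  5.  29. -14.   0. -47.  -2.]
```

View pics/c10.png

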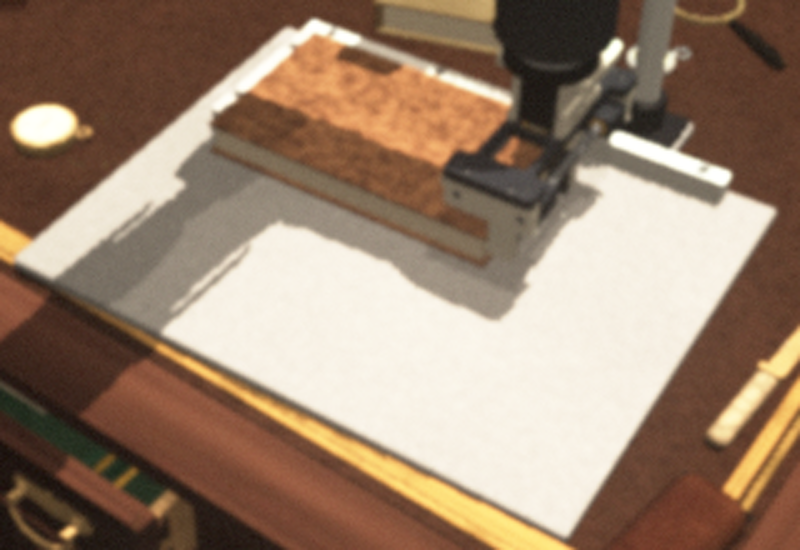

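The book's left end is against the stop: the force rose to 16 N with no further travel. Next I back off and press the fore edge toward the fence.

Emit:
servo_tool([
  [[0.01, 0, 0], [0, 0, 0], 0],
  [[0.01, 0, 0], [0, 0, 0], 0],
  [[0, 0, -0.02], [0, 0, 0], 0],
  [[0, 0, -0.03], [0, 0, 0], 0],
  [[0, 0, -0.03], [0, 0, 0], 0],
  [[-0.033, 0.021, 0], [0, 0, 0], 0],
  [[-0.033, 0.021, 0], [0, 0, 0], 0],
  [[-0.033, 0.021, 0], [0, 0, 0], 0],
  [[-0.033, 0.021, 0], [0, 0, 0], 0],
  [[-0.033, 0.021, 0], [0, 0, 0], 0],
  [[0, 0, 0], [0, 0, -0.93], 0],
  [[0, 0, 0], [0, 0, -1], 0],
  [[0, 0, 0], [0, 0, -1], 0],
  [[0, 0, 0], [0, 0, -1], 0],
  [[0, 0, 0], [0, 0, -1], 0],
  [[0, 0, 0], [0, 0, -1], 0],
  [[0, 0, 0], [0, 0, -1], 0],
  [[0, 0, 0], [0, 0, -1], 0],
  [[0, 0, 0], [0, 0, -1], 0],
  [[0, 0, 0], [0, 0, -1], 0],
])

```text
clock: 15.23
tool_pos: [0.5344, 0.0068, 0.1073]
orientation: [-180.0, 0.0, -26.2]
force: [-0.3, -0.4, -0.1]
opening: 0.0876
```

Emit:
servo_tool([
  [[0, 0, 0], [0, 0, -1], 0],
  [[0, 0, 0], [0, 0, -1], 0],
  [[0, 0, 0], [0, 0, -1], 0],
  [[0, 0, 0], [0, 0, -1], 0],
  [[0, 0, 0], [0, 0, -1], 0],
  [[0, 0, 0], [0, 0, 0], 0],
  [[0, 0, 0], [0, 0, 0], 0],
])

```text
clock: 15.82
tool_pos: [0.5345, 0.0067, 0.1074]
orientation: [-180.0, 0.0, 3.3]
force: [0.1, 0.3, 0.2]
opening: 0.0878
```

```bash
python3 -c "
from h import *
tcp()
a=optics.snapshot('side')[:,:,::-1][200:350,235:455]
cv2.imwrite('pics/s11.png',cv2.resize(a,None,fx=3.5,fy=3.5,interpolation=cv2.INTER_CUBIC))
cv2.imwrite('pics/w11.png',optics.snapshot('wrist')[:,:,::-1])"
```

```text
t 15.82 tcp [0.5345 0.0067 0.1074] stand [-0.0472  0.0602] rpy [-1.7998e+02  2.0000e-02  3.3000e+00] F [0.1 0.3 0.2] J [ 22.  14. -26.  -0. -50.  72.]
```

View pics/s11.png

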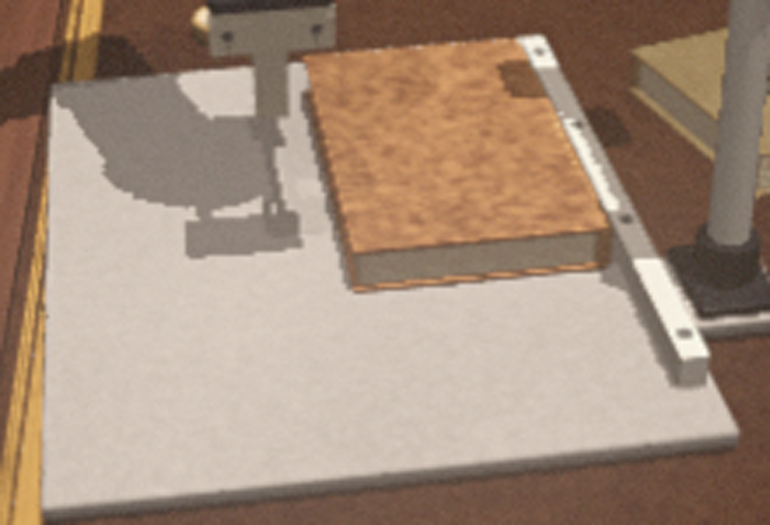

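View pics/w11.png

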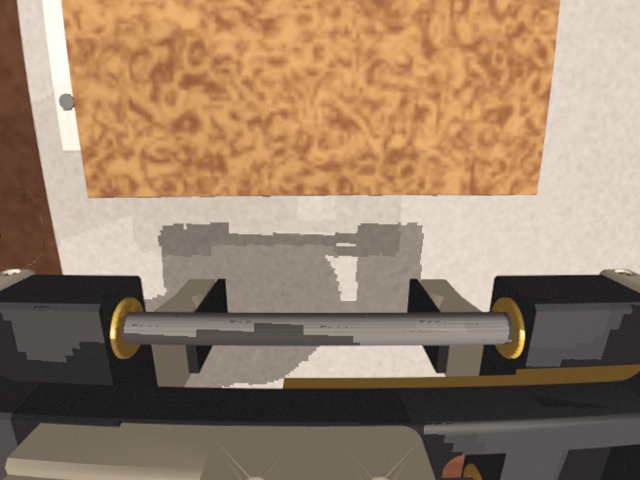

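The book's end meets the stop and there is a thin gap at most along the fence. Lower and press.

Emit:
servo_tool([
  [[0, 0, 0.025], [0, 0, -0.05], 0],
  [[0, 0, 0.025], [0, 0, 0], 0],
  [[0, 0, 0.02], [0, 0, 0], 0],
  [[0, 0, 0.009], [0, 0, 0], 0],
  [[0, 0, 0], [0, 0, 0], 0],
  [[0.008, 0, 0], [0, 0, 0], 0],
  [[0.006, 0, 0], [0, 0, 0], 0],
  [[0.005, 0, 0], [0, 0, 0], 0],
  [[0.003, 0, 0], [0, 0, 0], 0],
  [[0.003, 0, 0], [0, 0, 0], 0],
  [[0.002, 0, 0], [0, 0, 0], 0],
  [[0.002, 0, 0], [0, 0, 0], 0],
  [[0, 0, 0], [0, 0, 0], 0],
])

```text
clock: 17.0
tool_pos: [0.5638, 0.0086, 0.0287]
orientation: [-180.0, -0.0, 3.8]
force: [0.2, -0.6, 1.4]
opening: 0.0874
```

Emit:
servo_tool([
  [[0.001, 0, 0], [0, 0, 0], 0],
  [[0.001, 0, 0], [0, 0, 0], 0],
  [[0.001, 0, 0], [0, 0, 0], 0],
  [[0, 0, 0], [0, 0, 0], 0],
])

```text
clock: 17.33
tool_pos: [0.5642, 0.0083, 0.0282]
orientation: [180.0, 0.2, 3.7]
force: [-8.1, 2.2, 6.5]
opening: 0.088
```

```bash
python3 -c "
from h import *
tcp()"
```

```text
t 17.33 tcp [0.5642 0.0083 0.0282] stand [-0.0175  0.06  ] rpy [179.98   0.24   3.72] F [-8.1  2.2  6.5] J [ 21.  22. -27.  -0. -41.  73.]
```

Emit:
servo_tool([
  [[0.001, 0, 0], [0, 0, 0], 0],
  [[0.001, 0, 0], [0, 0, 0], 0],
  [[0.001, 0, 0], [0, 0, 0], 0],
  [[0, 0, 0], [0, 0, 0], 0],
])

```text
clock: 17.67
tool_pos: [0.5662, 0.008, 0.0281]
orientation: [179.9, 0.3, 3.8]
force: [-9.9, 0.2, 7.8]
opening: 0.0877
```

Emit:
servo_tool([
  [[0.001, 0, 0], [0, 0, 0], 0],
  [[0.001, 0, 0], [0, 0, 0], 0],
  [[0, 0, 0], [0, 0, 0], 0],
])

```text
clock: 17.92
tool_pos: [0.5682, 0.0081, 0.0281]
orientation: [179.9, 0.3, 3.8]
force: [-9.6, -0.6, 8.5]
opening: 0.0877
```

Emit:
servo_tool([
  [[0.001, 0, 0], [0, 0, 0], 0],
  [[0.001, 0, 0], [0, 0, 0], 0],
  [[0, 0, 0], [0, 0, 0], 0],
])

```text
clock: 18.17
tool_pos: [0.5686, 0.008, 0.028]
orientation: [179.9, 0.5, 3.7]
force: [-16.5, 1.8, 12.8]
opening: 0.0877
```

Emit:
servo_tool([
  [[0.001, 0, 0], [0, 0, 0], 0],
  [[0.001, 0, 0], [0, 0, 0], 0],
  [[0, 0, 0], [0, 0, 0], 0],
])

```text
clock: 18.42
tool_pos: [0.5686, 0.008, 0.0279]
orientation: [179.9, 0.7, 3.7]
force: [-22.1, 2.5, 18.4]
opening: 0.0871
```

```bash
python3 -c "
from h import *
tcp()"
```

```text
t 18.42 tcp [0.5686 0.008  0.0279] stand [-0.0131  0.0593] rpy [179.91   0.68   3.72] F [-22.1   2.5  18.4] J [ 20.  23. -26.  -0. -42.  73.]
```

Hard contact with the fence: force up to 22 N, no travel, tool at stand x = −13 mm as expected. I'll retreat and check.

Emit:
servo_tool([
  [[-0.004, 0, 0], [0, 0, 0], 0],
  [[-0.005, 0, 0], [0, 0, 0], 0],
  [[-0.02, 0, 0], [0, 0, 0], 0],
  [[-0.03, 0, 0], [0, 0, 0], 0],
  [[0, 0, -0.04], [0, 0, 0], 0],
  [[0, 0, -0.04], [0, 0, 0], 0],
  [[0, 0, -0.04], [0, 0, 0], 0],
  [[0, 0, -0.04], [0, 0, 0], 0],
  [[0, 0, -0.04], [0, 0, 0], 0],
  [[0, 0, 0], [0, 0, 0], 0],
  [[0, 0, 0], [0, 0, 0], 0],
])

```text
clock: 19.33
tool_pos: [0.5183, 0.006, 0.2317]
orientation: [-179.9, -0.4, 3.8]
force: [0.8, -0.1, -1.0]
opening: 0.0876
```

```bash
python3 -c "
from h import *
tcp()
a=optics.snapshot('side')[:,:,::-1][200:350,235:455]
cv2.imwrite('pics/s12.png',cv2.resize(a,None,fx=3.5,fy=3.5,interpolation=cv2.INTER_CUBIC))
cv2.imwrite('pics/w12.png',optics.snapshot('wrist')[:,:,::-1])
a=optics.snapshot('scene')[:,:,::-1][165:385,195:515]
cv2.imwrite('pics/c12.png',cv2.resize(a,None,fx=2.5,fy=2.5,interpolation=cv2.INTER_CUBIC))"
```

```text
t 19.33 tcp [0.5183 0.006  0.2317] stand [-0.0634  0.0606] rpy [-179.89   -0.39    3.8 ] F [ 0.8 -0.1 -1. ] J [ 22.   5. -19.   0. -66.  71.]
```

View pics/s12.png

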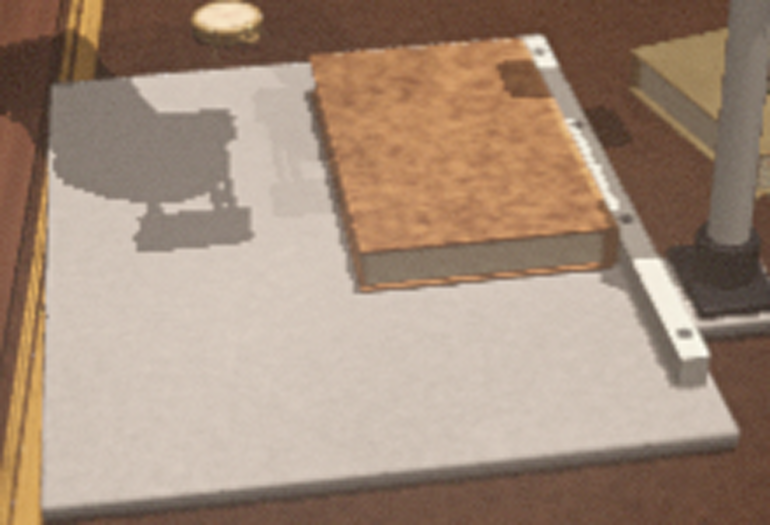

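View pics/w12.png

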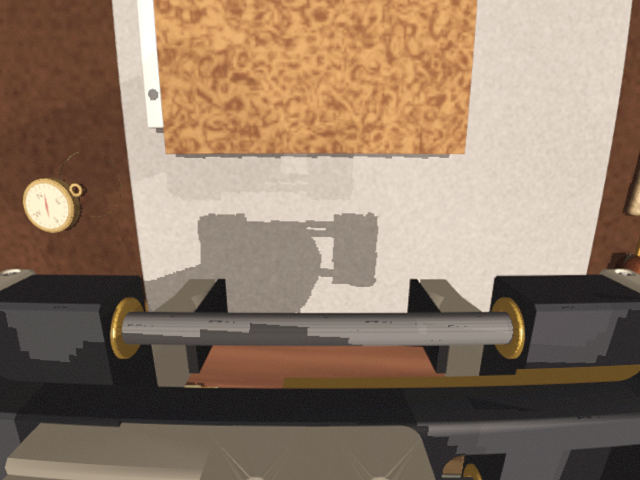

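View pics/c12.png

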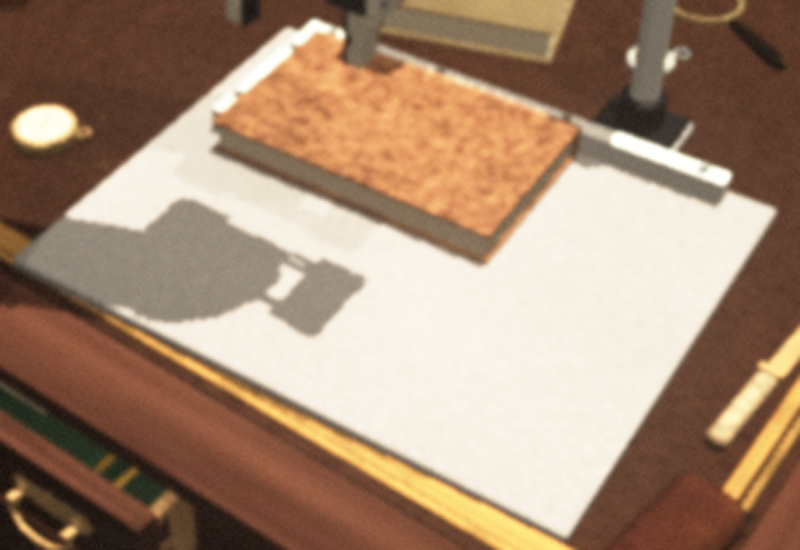

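```bash
python3 -c "
from h import *
c,s=np.cos(ST[2]),np.sin(ST[2]);R=np.array([[c,s],[-s,c]])
for k,u,v,z in [('NL',165,154,.05),('NR',465,154,.05),('NLedge far',155,2,.05),('FRedge',476,2,.05),('stop inner front',162,128,.041),('stop outer front',148,128,.041)]:
    print(k,(R@(ground('wrist',u,v,z)[:2]-ST[:2])).round(4))
book({'side':[(SL,sd(524,38)),(FR,sd(616,227)),(NR,sd(357,252)),(NL,sd(310,55)),(NRb,sd(362,291)),(FRb,sd(613,267))],'scene':[(FR,sc(580,128)),(NR,sc(487,238)),(NRb,sc(486,264)),(NL,sc(213,128)),(SL,sc(316,36))]})
a=cv2.imread('pics/w12.png')[0:170,130:290]; cv2.imwrite('pics/w12z.png',cv2.resize(a,None,fx=3.5,fy=3.5,interpolation=cv2.INTER_CUBIC))
"
```

```text
NL [-0.0039  0.2015]
NR [-0.0029 -0.0767]
NLedge far [0.1244 0.1994]
FRedge [ 0.1252 -0.0748]
stop inner front [0.0197 0.2059]
stop outer front [0.0199 0.2194]
book stand [0.0819 0.0622] deg 0.18255915705987036
stopend [0.1685 0.2025]
free [ 0.1694 -0.0775]
foreL [-0.0055  0.2019]
foreR [-0.0046 -0.0781]
[[-0.7, -0.1], [0.5, -0.2], [-0.5, -0.1], [-1.7, 0.2], [-1.7, 1.1], [0.5, 0.6], [1.1, -1.9], [0.5, -1.1], [-0.2, 0.7], [-1.3, -3.4], [0.6, -4.1]]
```

View pics/w12z.png

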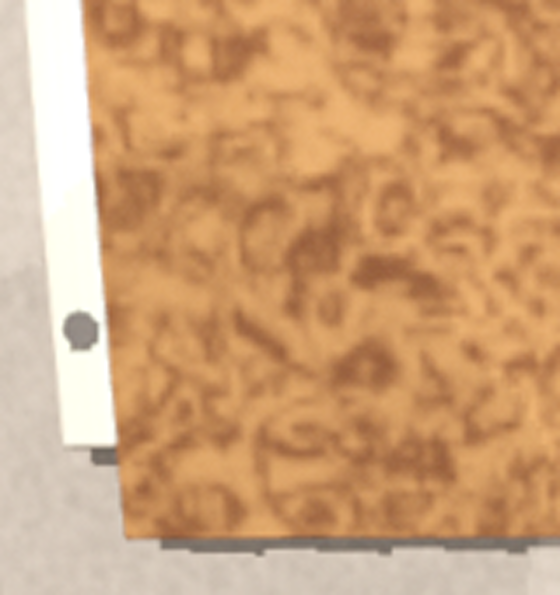

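```bash
python3 -c "
from h import *
print(ctrl.close_job()); tcp()"
```

```text
the job is handed in; nothing more can be done
None
the job is handed in; nothing more can be done
```

The book is squared up, with its spine flat against the long fence and its left end against the end stop. I handed the job in about 19.5 s into the 64 s allowed. No verdict was reported.

**What I did:** I first pushed the fore edge with the open fingers, starting at the near-left corner, which turned the book about 21° clockwise until it was square. Then I pushed its right end along the fence to the stop, and finally pressed the fore edge to the fence.

**Last checks:**
- **Contact:** both final pushes ended in hard contact with no further travel, at 16 N against the stop and 22 N against the fence.
- **Position from the cameras:**

| | Camera fit (mm) | Needed (mm) |
|---|---|---|
| Left spine end, x | 168.5 | above 166 |
| Right spine end, x | 169.4 | above 166 |
| Left end, y | 202.5 | above 194 |

- **Accuracy:** the fit puts the left end 2.5 mm past the stop's face. That is not physically possible, so take these figures as good to about 2 to 3 mm. The margin at the fence is about the same size, so the hard contact is the better evidence there. The wrist view shows no gap at the stop.
- **Surroundings:** the arm is clear of everything. The last pictures show no visible shift in the compass or the part of the letter opener in view. The spectacle case was not fully in those views, but the fingers and gripper stayed well away from it.

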